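# Turn the square kitchen timer back to zero

## Robot

A 6-joint arm with a two-finger parallel gripper is mounted at the origin on a cart in front of the work surface, level with it; the furniture and walls round the work are solid. World frame = base frame: x ahead of the robot, y to its left, z up, the work surface at z = 0. Lengths are in m, angles in degrees, forces in N, time in s.
With the tool pointing down it reaches from about 0.25 to 0.725 m from the base axis. Payload 9.7 kg.
Tool frame: the origin (TCP) lies between the finger pads; the fingertips stand 22 mm ahead of it and the grasp point (between the pads) lies 3 mm ahead of it; z points along the fingers, y is the line along which they close (so a half turn about z gives the same grasp; the last joint's range is limited). The gripper opens to 85 mm and grips with 20 to 120 N. Pads are 22 mm wide; open, the fingers measure 114 mm over their backs; the gripper's body (76 mm by 85 mm) begins 54 mm behind the grasp point. The pads swing forward as they close: fully open they stand 13 mm farther back than shut.
Start: joints at [-63.541, 4.979, 10.078, 95.1, 0, 90], TCP at [0.245, -0.492, 0.253] pointing down, gripper open.
Joint ranges: [-179.16, 179.16], [-48.56, 103.87], [-65.8, 70.77], [-126.05, 130.52], [-82.76, 87.17], [-180, 180]. Speed limits (degrees/s): [127.2, 127.2, 147.25, 180, 180, 180].

## Interface

Orientations are given as [roll, pitch, yaw] about the fixed x, y, z axes, in that order (R = Rz(yaw) Ry(pitch) Rx(roll)).
In Python, from workcell import bot, viewer, finder gives the robot as it stands.
- The arm moves only by the tool move_arm, never from a script. Its arguments are lists of equal length, an entry for each row: "offset": the shift along the tool's x, y, z in cm, a list of three; "twist": the turn, a rotation vector about the tool's x, y, z in rad, a list of three; "grip": the opening, from 0 (shut) to 1 (fully open). In form: {"offset": [[x, y, z], ...], "twist": [[ax, ay, az], ...], "grip": [grip, ...]}. A call has 1 to 5 rows; each row shifts and turns the commanded pose from where the row before left it, along the tool's axes as they then stand; what a row does not reach is not made up. A row lasts 1/10 s, in which the tool goes at most 50 mm and 8.59 degrees, less where a joint would pass 70% of its speed; a pose out of reach is approached as far as the arm can. A call is refused whole if a number of a shift passes 5 or a number of a turn 0.15, either way. A call with a gripper value outside its range is refused whole. The fingers move at their own pace and stop on an object; "force" is the grip in N (left out, the last holds). Time passes only in rows, so rows that do not move let the fingers close. It gives the time, the measured TCP pose, the force, the opening and the grip force at its end, in the units of the state.
- bot.get_obs(): the state, without advancing time (a new reading comes with each control period).
- viewer.camera(name): name is "scene" or "top" or "wrist"; returns a dict with "color" (400x640x3 uint8, red, green, blue), "depth" (400x640 float32, m along the optical axis (not along the pixel's ray), 0 where there is no reading), "vfov" (degrees; the focal length in pixels is half the picture's height over the tangent of half this angle, whatever the lens; pixels are square), "cx", "cy" (the principal point, pixels), "k1" (the pictures are not rectified: a ray, as slopes to the right and down, at radius r is drawn at 1 + k1 r^2 times it, then the intrinsics apply), "position" and "attitude" of the camera in the world; the wrist camera has in their place "tool_from_camera" (4x4, takes a point from camera to tool coordinates, whose origin is the TCP and whose axes are the flange's). Camera axes: x right, y down, z forward; pixel columns grow to the right and rows downward; lengths in m; the calibration is good to about 2 mm. A picture is of the moment at which its call begins: read the wrist's pose just before it.
- bot.job_done(): hands the job in; it is judged then, once.
Trained networks look in a picture, given as the dict that the camera call returned (one of the last four; its "shot" number tells which), for a name from the list of things; names that differ only in an ending like _2 or _b are one class to them, and where a whole thing is asked for, a point or a joint stands for the part that bears it (a point fixed in the world has none). Each returns a list of dicts, best first, with "p" (0 to 1); they miss things now and then, are a little off and sometimes report something else, mostly with a low value. They report only what shows in the picture. A call takes as long as a camera call.
- finder.boxes_of(picture, thing): "position" ([column, row] in pixels, amid what is visible of it).
- finder.pinpoint(picture, thing): "position" ([column, row] in pixels: a listed point, or the origin of a listed thing).
The state is a dict: "time": time; "q": joint angles; "qd": joint speeds; "joint_efforts": joint torques, N m; "ee_pos": TCP position; "tcp_rot": TCP orientation; "wrist_force": force on the tool from outside, world axes, zero at the start; "torque": the same for the moment, N m; "opening": finger opening in m; "grasp_force": force on a finger pad.
Only numpy, scipy, OpenCV 4.12 (cv2) and the standard library are available. Lean on these libraries where they do the work, as an engineer would, in place of code of your own. Each camera call takes 0.05 s, during which the arm holds its last target. There are 200 camera calls.

## Task

Someone left the square kitchen timer set: turn its dial back until the pointer nose points at the bold zero mark on its face, then let go. Leave the dial of the round timer as it is and do not push the tin about.

Things in the scene. Friction and masses are not known exactly. Their poses are not given: they have to be found in the camera images.
- timer_square: Kitchen timer with a square white body, 104 x 104 mm, stuck to the worktop. Origin: centre of its underside, on the dial's upright axis; z up. Face 32 mm up; on it the bold black zero mark (11 x 8 mm) towards the body's +x, 43 mm from the axis, and 11 fine ticks. Dial: 54 mm disc, top 42 mm up, with an upright grip bar through the axis, 48 long, 14 thick, 42 to 78 mm above the origin.
- dial_square (a joint): Its black dial, rad. The pointer is a low nose at one end of the grip bar, with a white line, out to 37 mm from the axis. 0: nose and bar point along the body's +x, at the zero mark; grows clockwise from above (nose heading = body yaw - value). Starts 0.6 to 1.4; stops only at +-2.6; light friction (0.04 N m), no spring or detent, stays where left.
- dial_round_nose (a point): Tip of the pointer nose on the dial of the other timer, alike but with a round white body 112 mm across; 36 mm from that dial's axis, 41 mm above the worktop. To be left alone.
- tin: Loose food tin 75 mm in diameter and 58 mm high, standing upright; origin at the centre of its underside. It stands in line with the two timers in any order. Must be left alone. Round about: a dish rack behind the row (x over 0.62) and a big rice cooker at the right rear (x over 0.53, y below -0.22); cross from the side in front of x = 0.45, then move in over the timer from 0.17 m up or more.

How it is judged:
By the outcome, as a careful person would: the job done as asked, in the order asked, and still so for the second after the job is handed in, with the robot touching nothing.
It also fails if it takes over 30 s, if anything falls off the work surface, if the arm or the gripper's body presses on something with over 40 N, if the wrist force passes 120 N, or if a joint passes its speed limit or range.

## Working session

There is one attempt and no reset: what is moved stays moved. The work goes in short steps, Python scripts to look and compute and a tool call to move; the robot and the scene stay as the last step left them, time stands still between calls to the robot, and variables do not carry over. Pictures are saved under pics/ and viewed, at most 10 in all, crops included, and the job is handed in when it is done.

Besides the shell and the picture viewer there is one more tool, called after "Call:" as name(argument=value, ...) on one line, values as JSON. move_arm: Moves the arm, as the interface text tells. Its arguments: {"type":"object","properties":{"offset":{"type":"array","items":{"type":"array","items":{"type":"number"}}},"twist":{"type":"array","items":{"type":"array","items":{"type":"number"}}},"grip":{"type":"array","items":{"type":"number"}},"force":{"type":"number"}},"required":["offset","twist","grip"]}

```bash
mkdir -p pics; ls; cat > h.py <<'E'
import numpy as np, cv2
from scipy.spatial.transform import Rotation as R
from workcell import bot, viewer, finder
def pose(p):
    if 'position' in p:
        a=np.array(p['attitude'],float)
        M=a if a.shape==(3,3) else R.from_euler('xyz',a,degrees=True).as_matrix()
        return M,np.array(p['position'])
    o=p['obs']; T=np.array(p['tool_from_camera']); W=R.from_euler('xyz',o['tcp_rot'],degrees=True).as_matrix()
    return W@T[:3,:3], W@T[:3,3]+np.array(o['ee_pos'])
def ray(p,px):
    f=200/np.tan(np.radians(p['vfov'])/2)
    d=np.array([(px[0]-p['cx'])/f,(px[1]-p['cy'])/f]); u=d.copy()
    for _ in range(30): u=d/(1+p['k1']*(u@u))
    M,t=pose(p); return M@np.array([u[0],u[1],1]),t
def at_z(p,px,z):
    d,t=ray(p,px); return t+d*(z-t[2])/d[2]
def proj(p,X):
    f=200/np.tan(np.radians(p['vfov'])/2); M,t=pose(p); c=M.T@(np.array(X)-t); u=c[:2]/c[2]
    u=u*(1+p['k1']*(u@u)); return u*f+[p['cx'],p['cy']]
def shot(n):
    o=bot.get_obs(); p=viewer.camera(n); p['obs']=o; return p
def save(p,name,crop=None,s=1):
    im=p['color'][:,:,::-1]
    if crop: im=im[crop[1]:crop[3],crop[0]:crop[2]]
    cv2.imwrite('pics/'+name,cv2.resize(im,None,fx=s,fy=s,interpolation=cv2.INTER_CUBIC))
E
python3 - <<'E'
from h import *
o=bot.get_obs(); print(o)
for n in ['top','scene']:
    p=shot(n); print(n,p.get('position'),p.get('attitude'),p['vfov'],p['k1'],p['cx'],p['cy'])
    save(p,n+'0.png')
    for t,z in [('timer_square',0),('dial_square',.05),('dial_round_nose',.041),('tin',0)]:
        for fn in (finder.boxes_of,finder.pinpoint):
            try:
                for r in fn(p,t)[:2]: print(t,fn.__name__,r,at_z(p,r['position'],z).round(4))
            except Exception as e: print(t,fn.__name__,e)
E
```

```text
pics
{'time': 0.0, 'q': array([-6.35425306e+01,  5.00985052e+00,  1.00345146e+01,  9.51003855e+01,
        1.84262585e-04,  8.99996544e+01]), 'qd': array([ 1.28793722e-04, -6.05788813e-02, -1.41899598e-01,  9.58391243e-02,
        4.62557777e-02, -3.94971426e-02]), 'joint_efforts': array([-4.16048329e-05, -5.20384669e+01,  4.64803791e+01,  1.63753977e-02,
       -8.20728906e-05, -4.88488482e-06]), 'ee_pos': array([ 0.24495158, -0.4922096 ,  0.25259559]), 'tcp_rot': array([-1.79924279e+02, -1.84719138e-04,  2.64578148e+01]), 'wrist_force': array([ 0.2952221 ,  0.40562121, -1.01200458]), 'torque': array([ 0.01995081, -0.0420576 ,  0.0229462 ]), 'grasp_force': 0.0, 'opening': 0.08531657246596315}
top [0.40278017 0.02823675 1.02956377] [-173.95564507   -0.55381637  -91.07004462] 44.24140450908518 0.010299938548910368 315.2698306346743 207.5826111094982
timer_square call {'position': [316.4, 217.5], 'p': 0.92} [0.4906 0.0143 0.    ]
timer_square call {'position': [208.4, 212.9], 'p': 0.72} [0.5043 0.2405 0.    ]
timer_square call {'position': [314.6, 221.3], 'p': 0.71} [0.4827 0.0182 0.  
[... 641 characters left out ...]
 call {'position': [338.6, 222.9], 'p': 0.77} [ 5.04e-01 -5.00e-04  0.00e+00]
timer_square call {'position': [333.9, 214.7], 'p': 0.67} [ 0.5451 -0.0164  0.    ]
timer_square call {'position': [338.7, 227.1], 'p': 0.81} [0.4874 0.0118 0.    ]
dial_square call {'position': [335.5, 215.1], 'p': 0.5} [0.4669 0.0361 0.05  ]
dial_square call it knows: dial_round_nose, timer_square, tin
dial_round_nose call {'position': [244.3, 239.9], 'p': 0.81} [0.5104 0.2499 0.041 ]
dial_round_nose call {'position': [253.9, 239.9], 'p': 0.61} [0.4977 0.2331 0.041 ]
tin call {'position': [403.3, 191.4], 'p': 0.8} [ 0.5362 -0.2508  0.    ]
tin call {'position': [402.1, 201.8], 'p': 0.59} [ 0.4918 -0.2035  0.    ]
```

```bash
python3 - <<'E'
from h import *
p=shot('top'); save(p,'c.png',(150,130,470,290),2.5)
p=shot('top'); save(p,'d.png',(270,170,370,270),6)
E
```

```text
(no output)
```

View pics/c.png

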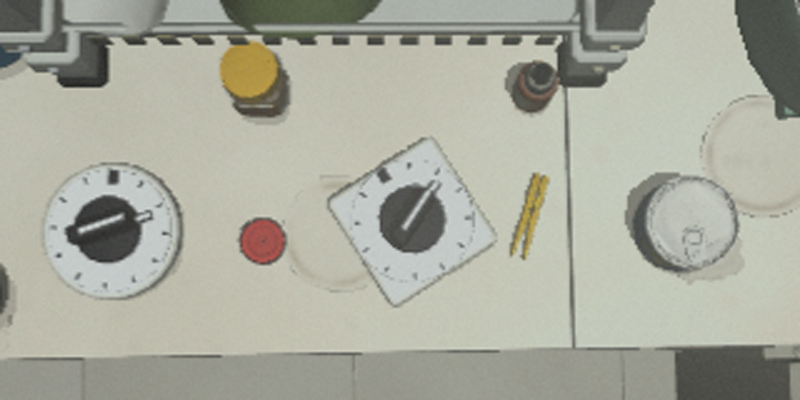

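View pics/d.png

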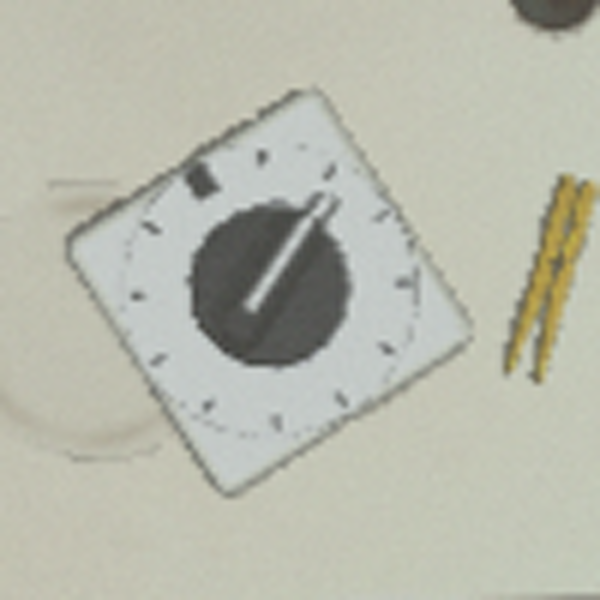

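The square timer is in the middle: face corners in the crop are about (312,90), (470,335), (230,495) and (70,245). The zero mark is near (202,181) and the nose near (328,200), so the nose points right of zero.

```bash
python3 - <<'E'
from h import *
p=shot('top')
c=np.array([at_z(p,(270+u/6,170+v/6),.032) for u,v in [(312,90),(470,335),(230,495),(70,245)]])
print(c.round(4),c.mean(0).round(4)); 
print([np.linalg.norm(c[i]-c[i-1]).round(4) for i in range(4)])
ctr=c.mean(0); z=at_z(p,(270+202/6,170+181/6),.032)-ctr
d=c[0]+c[3]-c[1]-c[2]
print('zero r',np.linalg.norm(z[:2]),'ang',np.degrees(np.arctan2(z[1],z[0])),'edge ang',np.degrees(np.arctan2(d[1],d[0])))
n=at_z(p,(270+328/6,170+200/6),.041)-ctr
print('nose',np.linalg.norm(n[:2]),np.degrees(np.arctan2(n[1],n[0])))
o=bot.get_obs();print(o['ee_pos'],o['tcp_rot'],p['depth'][217,316])
w=shot('wrist');print(w['tool_from_camera'],w['vfov'])
E
```

```text
[[ 0.5545  0.002   0.032 ]
 [ 0.4697 -0.0499  0.032 ]
 [ 0.4173  0.0323  0.032 ]
 [ 0.5028  0.0852  0.032 ]] [0.4861 0.0174 0.032 ]
[np.float64(0.098), np.float64(0.0993), np.float64(0.0975), np.float64(0.1005)]
zero r 0.044040972194841634 ang 30.917887144946135 edge ang 31.581513140199867
nose 0.03554588096238294 -33.91931769613062
[ 0.2450588  -0.49238428  0.25327962] [ 1.79999989e+02 -1.90008549e-03  2.64565367e+01] 0.9535132
[[ 1.07990576e-03 -9.55654764e-01 -2.94487363e-01  7.49570537e-02]
 [ 9.99998881e-01  7.27182012e-04  1.30725338e-03  1.28224301e-03]
 [-1.03513701e-03 -2.94488445e-01  9.55654480e-01 -1.20948606e-01]
 [ 0.00000000e+00  0.00000000e+00  0.00000000e+00  1.00000000e+00]] 66.84463456806337
```

Call:
move_arm(offset=[[2.9,-3.3,0],[2.9,-3.3,0],[2.9,-3.3,0],[2.9,-3.3,0],[2.9,-3.3,0]], twist=[[0,0,0],[0,0,0],[0,0,0],[0,0,0],[0,0,0]], grip=[0.6,0.6,0.6,0.6,0.6])

```text
time: 1.5
ee_pos: [0.3013, -0.2785, 0.2534]
tcp_rot: [180.0, -0.0, 26.4]
wrist_force: [0.8, -0.2, 0.4]
opening: 0.0512
grasp_force: 0.0
```

Call:
move_arm(offset=[[2.9,-3.3,0],[2.9,-3.3,0],[2.9,-3.3,0],[2.9,-3.3,0],[2.9,-3.3,0]], twist=[[0,0,0],[0,0,0],[0,0,0],[0,0,0],[0,0,0]], grip=[0.6,0.6,0.6,0.6,0.6])

```text
time: 2.0
ee_pos: [0.3577, -0.066, 0.2536]
tcp_rot: [180.0, -0.1, 26.4]
wrist_force: [1.5, -0.6, -0.1]
opening: 0.0511
grasp_force: 0.0
```

Call:
move_arm(offset=[[2.9,-3.3,0],[2.9,-3.3,0],[0,0,0],[0,0,0]], twist=[[0,0,0],[0,0,0],[0,0,0],[0,0,0]], grip=[0.6,0.6,0.6,0.6])

```text
time: 2.4
ee_pos: [0.3801, 0.0181, 0.2533]
tcp_rot: [180.0, 0.0, 26.6]
wrist_force: [-0.5, -0.6, 0.6]
opening: 0.0512
grasp_force: 0.0
```

```bash
python3 - <<'E'
from h import *
o=bot.get_obs();print(o['time'],o['q'].round(2),o['ee_pos'],o['tcp_rot'],o['opening'])
p=shot('wrist'); save(p,'w1.png'); print(proj(p,(.4861,.0174,.032)))
E
```

```text
2.4 [ 2.7300e+00 -1.7960e+01 -1.0750e+01  9.7220e+01 -1.0000e-02  1.5609e+02] [0.3801194  0.01806274 0.25326372] [1.79994383e+02 1.57416627e-02 2.66427279e+01] 0.0512396518823363
[361.09501948  83.769786  ]
```

View pics/w1.png

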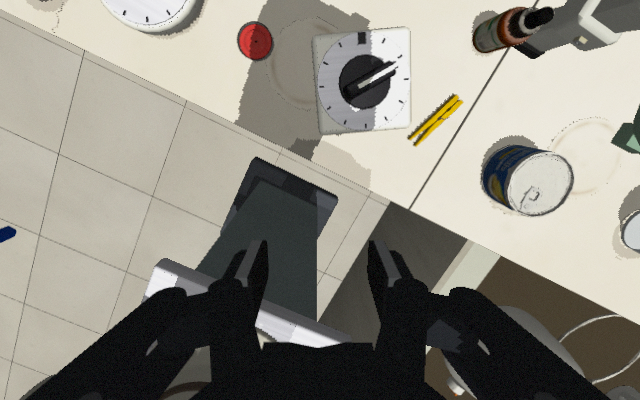

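The wrist view shows the square timer at about (365,80), its zero mark at (361,38) and the nose pointing to (397,63). It is where expected. Next I crop closer.

```bash
python3 - <<'E'
from h import *
p=shot('wrist'); save(p,'w2.png',(305,20,425,140),5)
E
```

```text
(no output)
```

View pics/w2.png

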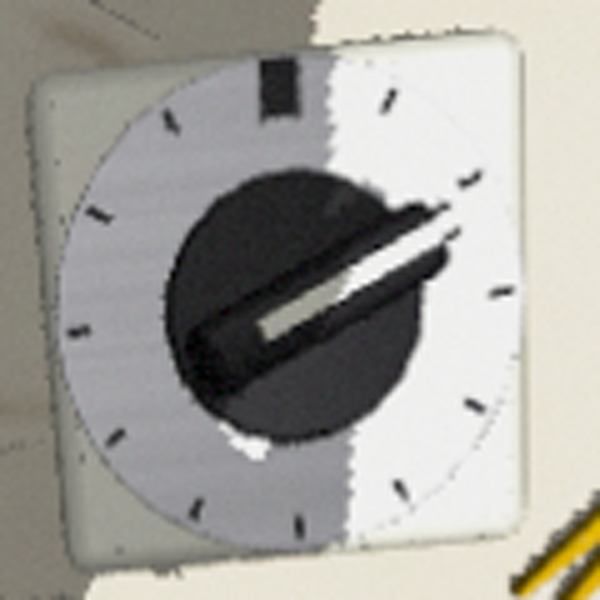

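Call:
move_arm(offset=[[0,0,0],[0,0,0],[0,0,0],[0,0,0],[0,0,0]], twist=[[0,0,-0.15],[0,0,-0.15],[0,0,-0.15],[0,0,-0.15],[0,0,-0.15]], grip=[0.6,0.6,0.6,0.6,0.6])

```text
time: 3.0
ee_pos: [0.38, 0.0156, 0.2534]
tcp_rot: [180.0, 0.0, 69.6]
wrist_force: [-0.4, -0.2, -0.6]
opening: 0.0513
grasp_force: 0.0
```

Call:
move_arm(offset=[[0,0,0],[0,0,0],[0,0,0],[0,0,0],[0,0,0]], twist=[[0,0,-0.15],[0,0,-0.15],[0,0,-0.15],[0,0,-0.15],[0,0,-0.15]], grip=[0.6,0.6,0.6,0.6,0.6])

```text
time: 3.5
ee_pos: [0.38, 0.0156, 0.2535]
tcp_rot: [180.0, 0.0, 112.6]
wrist_force: [0.4, -0.1, -0.6]
opening: 0.0513
grasp_force: 0.0
```

Call:
move_arm(offset=[[0,0,0],[0,0,0],[0,0,0],[0,0,0],[0,0,0]], twist=[[0,0,-0.15],[0,0,-0.15],[0,0,-0.15],[0,0,-0.13],[0,0,0]], grip=[0.6,0.6,0.6,0.6,0.6])

```text
time: 4.0
ee_pos: [0.38, 0.0158, 0.2534]
tcp_rot: [180.0, 0.0, 145.6]
wrist_force: [-0.3, -0.4, 0.3]
opening: 0.0512
grasp_force: 0.0
```

The crop shows the tick ring clearly, with zero at (280,88), the line starting on the bar at (265,328) and the nose tip near (455,222). I'll fit from those points.

```bash
cat > meas.py <<'E'
from h import *
def meas(p,crop,s,ticks,nose,bar):
    g=lambda u,z: at_z(p,(crop[0]+u[0]/s,crop[1]+u[1]/s),z)[:2]
    t=np.array([g(u,.032) for u in ticks]); k=np.arange(len(t))
    # opposite ticks cross at axis; similarity fit, clockwise
    A=[];b=[];ang=-np.radians(30*k)
    c=t.mean(0)
    e=np.array([np.arctan2(*(x-c)[::-1]) for x in t])-ang
    yaw=np.angle(np.exp(1j*e))
    print('centre',c.round(4),'r',np.linalg.norm(t-c,axis=1).round(4),'yaws',np.degrees(yaw).round(1),'mean',np.degrees(np.angle(np.exp(1j*e).mean())).round(2))
    for n,u,z in [('nose',nose,.041)]+[('bar',x,.078) for x in bar]:
        d=g(u,z)-c; print(n,(d+c).round(4),np.linalg.norm(d).round(4),np.degrees(np.arctan2(d[1],d[0])).round(2))
E
python3 - <<'E'
from meas import *
p=shot('wrist'); p['obs']=dict(ee_pos=[.38012,.01806,.25326],tcp_rot=[180,0,26.64])
T=[(280,88),(389,100),(470,180),(502,292),(473,405),(402,490),(299,527),(197,510),(115,437),(78,331),(98,213),(170,120)]
meas(p,(305,20),5,T,(452,224),[(265,328)])
save(p,'x.png')
p=shot('top'); o=bot.get_obs(); print(o['q'].round(1),o['ee_pos'])
E
```

```text
centre [0.4861 0.0183] r [0.0435 0.0452 0.0449 0.0452 0.0447 0.0452 0.045  0.0452 0.0449 0.0451
 0.0452 0.0455] yaws [31.6 32.2 32.2 32.  31.7 32.2 31.8 32.4 31.6 31.7 31.2 31.7] mean 31.86
nose [ 0.5149 -0.0022] 0.0353 -35.47
bar [0.4762 0.0255] 0.0122 144.02
[  2.4 -18.  -10.8  97.2  -0.   37.2] [0.38009372 0.01621263 0.25340179]
```

Call:
move_arm(offset=[[-2.9,2.05,0],[-2.9,2.05,0],[-2.84,2.04,0],[0,0,0],[0,0,0]], twist=[[0,0,0],[0,0,0],[0,0,0.02],[0,0,0],[0,0,0]], grip=[0.6,0.6,0.6,0.6,0.6])

```text
time: 4.6
ee_pos: [0.4863, 0.0186, 0.2526]
tcp_rot: [-179.9, -0.1, 144.3]
wrist_force: [0.2, 0.8, -0.1]
opening: 0.051
grasp_force: 0.0
```

```bash
python3 - <<'E'
from h import *
p=shot('wrist'); print(p['obs']['ee_pos'],p['obs']['tcp_rot'],proj(p,(.4861,.018,.032))); save(p,'w3.png')
E
```

```text
[0.48626429 0.0185896  0.252565  ] [-1.79930243e+02 -8.61009688e-02  1.44296521e+02] [317.91898503 170.27113921]
```

View pics/w3.png

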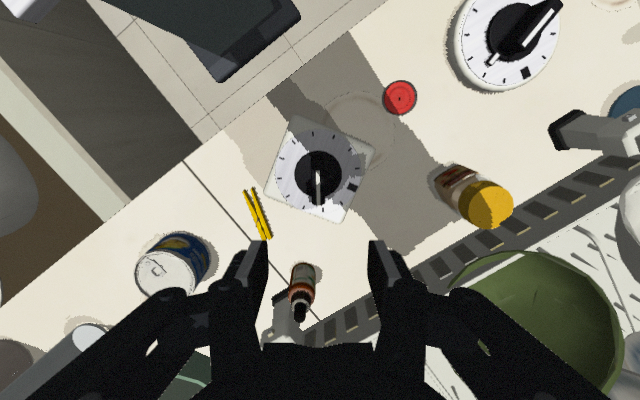

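The wrist view shows the bar upright at column 318, centred between the fingers (265–375). The bottle near (300,290) needs a clearance check before I go down.

```bash
python3 - <<'E'
from h import *
p=shot('wrist')
M,t=pose(p)
for px in [(300,312),(303,270),(490,205)]:
    z=p['depth'][px[1],px[0]]; d,t=ray(p,px); print(px,(t+d*z).round(3))
E
```

```text
(300, 312) [ 0.593 -0.083  0.094]
(303, 270) [ 0.584 -0.076  0.024]
(490, 205) [0.598 0.142 0.1  ]
```

Call:
move_arm(offset=[[0,0,4.5],[0,0,4.5],[0,0,4.0],[0,0,2.6],[0,0,2.5]], twist=[[0,0,0],[0,0,0],[0,0,0],[0,0,0],[0,0,0]], grip=[0.6,0.6,0.6,0.6,0.6])

```text
time: 5.2
ee_pos: [0.4851, 0.0189, 0.0715]
tcp_rot: [180.0, 0.0, 144.4]
wrist_force: [0.1, 0.6, -0.5]
opening: 0.0512
grasp_force: 0.0
```

Call:
move_arm(offset=[[0,0,0],[0,0,0],[0,0,0],[0,0,0],[0,0,0]], twist=[[0,0,0],[0,0,0],[0,0,0],[0,0,0],[0,0,0]], grip=[0.6,0.3,0.1,0.1,0.1], force=25)

```text
time: 5.7
ee_pos: [0.4866, 0.0186, 0.0744]
tcp_rot: [180.0, 0.1, 144.5]
wrist_force: [-4.4, -3.6, 8.7]
opening: 0.0134
grasp_force: 27.7
```

Call:
move_arm(offset=[[0,0,0],[0,0,0],[0,0,0],[0,0,0],[0,0,0]], twist=[[0,0,-0.08],[0,0,-0.12],[0,0,-0.12],[0,0,-0.12],[0,0,-0.12]], grip=[0.1,0.1,0.1,0.1,0.1])

```text
time: 6.2
ee_pos: [0.4862, 0.018, 0.0744]
tcp_rot: [-179.8, 0.1, 176.8]
wrist_force: [-6.7, -8.3, 9.5]
opening: 0.0135
grasp_force: 27.9
```

Call:
move_arm(offset=[[0,0,0],[0,0,0],[0,0,0],[0,0,0],[0,0,0]], twist=[[0,0,-0.12],[0,0,-0.12],[0,0,-0.12],[0,0,-0.12],[0,0,-0.08]], grip=[0.1,0.1,0.1,0.1,0.1])

```text
time: 6.7
ee_pos: [0.4863, 0.0172, 0.0744]
tcp_rot: [-179.7, -0.0, -151.2]
wrist_force: [-5.5, -13.1, 8.7]
opening: 0.0136
grasp_force: 27.9
```

Call:
move_arm(offset=[[0,0,0],[0,0,0],[0,0,0]], twist=[[0,0,-0.055],[0,0,0],[0,0,0]], grip=[0.1,0.1,0.1])

```text
time: 7.0
ee_pos: [0.4864, 0.0171, 0.0743]
tcp_rot: [-179.7, -0.1, -148.3]
wrist_force: [-5.5, -12.8, 9.5]
opening: 0.0133
grasp_force: 27.8
```

```bash
python3 - <<'E'
from h import *
p=shot('wrist'); print(p['obs']['ee_pos'],p['obs']['tcp_rot'],p['obs']['wrist_force'],p['obs']['torque'],p['obs']['opening'])
E
```

```text
[0.48638036 0.01711874 0.07434772] [-1.79735404e+02 -6.33962426e-02 -1.48279712e+02] [ -5.49033514 -12.78456532   9.47574781] [-2.53492421  1.15698253  0.03136156] 0.013268265650089966
```

Call:
move_arm(offset=[[0.13,-0.1,-0.2],[0,0,0],[0,0,0]], twist=[[0,0,0],[0,0,0],[0,0,0]], grip=[0.1,0.1,0.1])

```text
time: 7.35
ee_pos: [0.4862, 0.0168, 0.0746]
tcp_rot: [-179.9, 0.0, -148.2]
wrist_force: [4.4, -4.7, -9.2]
opening: 0.0136
grasp_force: 26.7
```

Call:
move_arm(offset=[[0,0,0],[0,0,0],[0,0,0],[0,0,0],[0,0,-1]], twist=[[0,0,0],[0,0,0],[0,0,0],[0,0,0],[0,0,0]], grip=[0.6,0.6,0.6,0.6,0.6])

```text
time: 7.85
ee_pos: [0.4849, 0.0176, 0.0837]
tcp_rot: [179.9, -0.1, -148.2]
wrist_force: [-0.3, -1.0, -0.7]
opening: 0.051
grasp_force: 0.0
```

Call:
move_arm(offset=[[0,0,-3],[0,0,-4],[0,0,-4],[0,0,-4],[0,0,-2]], twist=[[0,0,0],[0,0,0],[0,0,0],[0,0,0],[0,0,0]], grip=[0.6,0.6,0.6,0.6,0.6])

```text
time: 8.35
ee_pos: [0.486, 0.0176, 0.2589]
tcp_rot: [-179.9, 0.2, -148.2]
wrist_force: [-0.2, 0.6, 0.2]
opening: 0.0515
grasp_force: 0.0
```

Call:
move_arm(offset=[[3,2,0],[3,2,0],[0,0,0],[0,0,0]], twist=[[0,0,0],[0,0,0],[0,0,0],[0,0,0]], grip=[0.6,0.6,0.6,0.6])

```text
time: 8.75
ee_pos: [0.4133, 0.02, 0.2554]
tcp_rot: [-179.9, 0.1, -148.2]
wrist_force: [-0.4, 0.0, -0.7]
opening: 0.051
grasp_force: 0.0
```

```bash
python3 - <<'E'
from h import *
p=shot('wrist'); o=p['obs'];print(o['ee_pos'],o['tcp_rot'],o['wrist_force']); c=proj(p,(.4861,.018,.032)); print(c)
x,y=[max(0,int(v)-60) for v in c]; print(x,y); save(p,'w4.png',(x,y,x+120,y+120),5)
E
```

```text
[0.41330857 0.01999687 0.25543862] [-1.79939535e+02  1.13746069e-01 -1.48176407e+02] [-0.35191292  0.04153231 -0.69956663]
[285.9424655  219.21402089]
225 159
```

View pics/w4.png

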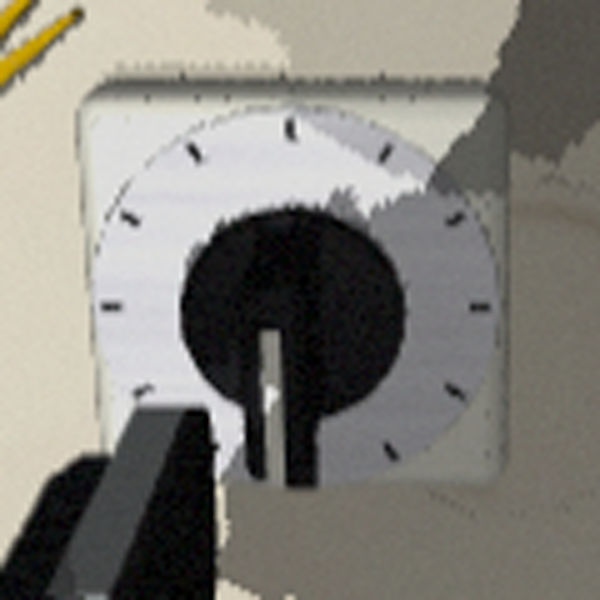

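The nose (270,480 in the crop) covers the zero direction, with the dial otherwise aligned. I'll back off sideways for a clearer check.

Call:
move_arm(offset=[[3.2,-2.4,0],[3.2,-2.4,0],[3.2,-2.4,0],[3.2,-2.4,0],[0,0,0]], twist=[[0,0,0.15],[0,0,0.15],[0,0,0.15],[0,0,0.15],[0,0,0]], grip=[0.6,0.6,0.6,0.6,0.6])

```text
time: 9.3
ee_pos: [0.3231, -0.1129, 0.2548]
tcp_rot: [-180.0, -0.0, 176.9]
wrist_force: [0.3, -0.3, 0.3]
opening: 0.051
grasp_force: 0.0
```

```bash
python3 - <<'E'
from h import *
p=shot('wrist'); o=p['obs'];print(o['ee_pos'],o['tcp_rot'],proj(p,(.4861,.018,.032)))
ims=[]
for i in range(6):
    q=shot('top'); ims.append(q['color'].astype(float))
q['color']=np.mean(ims,0).astype(np.uint8); save(q,'t5.png',(280,180,360,260),7)
for t,z in [('dial_round_nose',.041),('tin',0)]: r=finder.pinpoint(q,t)[0]; print(t,r,at_z(q,r['position'],z).round(4))
E
```

```text
[ 0.32314001 -0.11293019  0.25483201] [-1.79955374e+02 -1.43148111e-04  1.76898715e+02] [424.71567886 286.4451921 ]
dial_round_nose {'position': [209.4, 214.9], 'p': 0.7} [0.4962 0.23   0.041 ]
tin {'position': [419.5, 220.5], 'p': 0.71} [ 0.4804 -0.2023  0.    ]
```

View pics/t5.png

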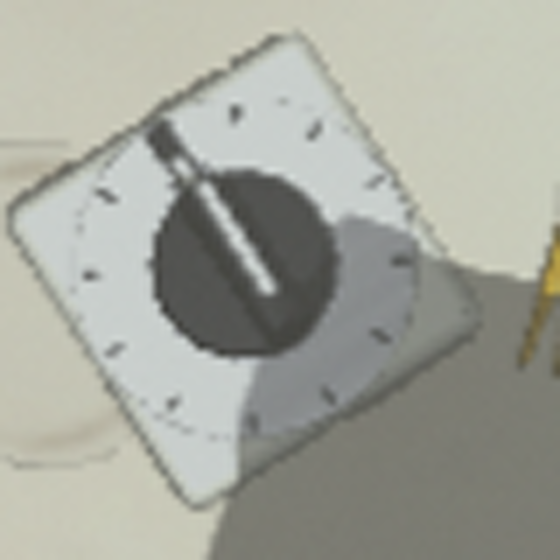

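```bash
python3 - <<'E'
from meas import *
p=shot('top')
T=[(161,138),(236,112),(315,130),(378,181),(401,260),(380,335),(330,397),(254,422),(173,404),(114,349),(92,274),(107,195)]
meas(p,(280,180),7,T,(174,157),[(268,290),(206,190)])
g=lambda u:at_z(p,(280+u[0]/7,180+u[1]/7),.078)[:2]
d=g((206,190))-g((268,290)); print('bar dir',np.degrees(np.arctan2(d[1],d[0])))
E
```

```text
centre [0.4869 0.0175] r [0.0448 0.0452 0.0448 0.046  0.0454 0.044  0.0453 0.0453 0.0452 0.045
 0.0445 0.0452] yaws [32.2 32.3 31.8 31.7 31.2 31.8 31.8 32.2 31.4 31.4 32.  31.7] mean 31.78
nose [0.5181 0.0376] 0.0371 32.72
bar [0.4763 0.0118] 0.0121 -151.75
bar [0.5044 0.0285] 0.0207 32.06
bar dir 30.650140179271794
```

Body yaw reads 31.8°, against a nose and bar heading of about 31–32.7° (31.8° by the gripper), so the dial is at zero within about 1°. The arm is clear, the other dial hasn't moved, and the tin reads the same within the finder's scatter.

```bash
python3 -c "
from workcell import bot
print(bot.job_done())"
```

```text
the job is handed in; nothing more can be done
None
```

The square timer's dial is back at its zero mark (within about 1°) and released, the round timer and tin were left alone, and the job is handed in.

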